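# Pull a bus-bar lap joint into line with a tapered alignment pin

### The job

The holes in the free end of the copper link bar and in the copper bar under it are out of line: take the tapered alignment pin from its rack and push it down through both holes, feeling it in with hand pressure and never forcing it, so that its taper draws the link bar into line. Finish with the pin fully home, its shoulder flush on the link bar, and leave it standing there, released, ready for the bolt to follow. Let the pin move the bar rather than the gripper, and leave the bolt, the meter and the wrench as they are.

Things in the scene. Friction and masses are not known exactly. Their poses are not given: they have to be found in the camera images.
- rig: High-current bus-bar rig, screwed to the bench: black board 120 x 360 x 12 mm (its y from -165 to +195 mm) with 75 mm white insulators carrying copper bars 50 mm wide along the rig's y. Origin on the bench surface under the nominal centre of the lower bar's hole; z up. The link bar (6 mm thick, top at 103 mm) lies on the lower bar (10 mm thick, top at 97 mm) and ends at y = -25 mm.
- lower_hole (a point): Nominal centre of the lower bar's round 18 mm hole at its top face, 97 mm above the rig's origin. The hole goes right through, with free space below down to the board. The slotted mounting leaves the true centre up to 3.5 mm off along the rig's x and 3.7 mm along its y; it is clamped hard. Two bolt heads stand 13 mm above that bar at about rig y = -58 and -112 mm.
- link_hole (a point): Centre of the 18 mm hole in the link bar's free end, at the bar's top face (103 mm above the bench). Its one bolt, in a slot 140 mm away along the rig's +y (head 13 mm above the bar), lets it swing and slide level but stiffly: about 4 N at the hole moves it, and it stays where left. The hole starts 2.5 to 10 mm towards the rig's +x and within 4.5 mm along y of the true lower hole.
- pin: Loose steel tapered alignment pin, 135 mm long, 0.3 kg, tip down in one of the rack's holes. Origin at the tip, z up along the pin. Round shank, then a flange (34 mm across, 5 mm thick) whose underside, the shoulder, is 78 mm from the tip, then a hexagonal grip 24 mm across flats, from 83 to 135 mm; two of its flats face the pin's x and -x.
- shank: The pin's shank, fixed to it; same origin and axes as the pin. Tip 4 mm across, even taper to 17 mm at 62 mm from the tip, then straight to the shoulder at 78 mm. About 10 N of downward push drives it in if the pin may shift sideways as it sinks; held stiffly off the lower hole's axis it binds, and over 25 N between shank and bars mars the holes.
- pin_shoulder (a point): Underside of the pin's flange, on its axis, 78 mm above the tip. Fully home it rests on the link bar's top at the hole, and the tip is 25 mm above the bench.
- pin_tip (a point): The pin's tip, on its axis.
- rack: Fixed wooden rack block 70 x 150 x 84 mm (x, y, z), origin at the centre of its underside, with two 21 mm upright through holes at y = -40 and +40 mm: one holds the pin (shoulder resting on the block's top), the other the bolt.
- bolt: Bystander: loose hexagon bolt standing in the rack's other hole, 16 mm shank, head 24 mm across flats and 10 mm high on the rack's top. Origin at the shank's end.
- meter: Bystander: multimeter 190 x 90 x 50 mm lying on the bench, origin at the centre of its underside.
- wrench: Bystander: steel wrench 200 mm long lying on the bench along its x axis.
Things that resemble listed ones, but are neither listed nor needed, are in the scene too. What is meant by the pin is not purple, and is the smaller of those in its own colour.

How it is judged:
By the outcome, as a careful person would: the job done as asked, in the order asked, and still so for the second after the job is handed in, with the robot touching nothing.
It also fails if it takes over 61 s, if anything falls off the work surface, if the arm or the gripper's body presses on something with over 40 N, if the wrist force passes 120 N, or if a joint passes its speed limit or range.

### The arm

A 7-joint arm with a two-finger parallel gripper is mounted at the origin on the work surface. World frame = base frame: x ahead of the robot, y to its left, z up, the work surface at z = 0. Lengths are in m, angles in rad, forces in N, time in s.
With the tool pointing down it reaches from about 0.425 to 0.875 m from the base axis. Payload 8.4 kg.
Tool frame: the origin (TCP) lies at the very end of the fingers, on their centre line; the grasp point (between the pads) lies 19 mm behind it; z points along the fingers, x is the direction in which the jaws open and shut, and the axes are right-handed (so a half turn about z gives the same grasp; the last joint's range is limited). The gripper opens to 87 mm and grips with 3 to 60 N. Pads are 19 mm wide; open, the fingers measure 117 mm over their backs; the gripper's body (75 mm by 190 mm) begins 51 mm behind the grasp point.
Start: joints at [-1.402, 0.333, 0.04, 1.465, -0.013, 1.343, -0.059], TCP at [0.172, 0.627, 0.223] pointing down, gripper open.
Joint ranges: [-2.58, 2.58], [-0.38, 2.09], [-1.3, 1.39], [0.25, 2.4], [-1.5, 4.64], [0.08, 2.09], [-2.65, 2.65]. Speed limits (rad/s): [2.22, 2.22, 2.79, 2.79, 3.14, 3.14, 3.14].

### API

Orientations are given as a 3x3 rotation matrix whose columns are the frame's x, y, z axes.
In Python, from cell import robot gives the robot as it stands.
- The arm moves only by the tool drive_tool, never from a script. Its argument "motion" is a list of rows, each a list of 7 numbers: the closure, from 0 (fully open) to 1 (shut), then the shift along the tool's x, y, z in m, then the turn, a rotation vector about the tool's x, y, z in rad. A call has 1 to 8 rows; each row is the pose to reach, as a shift and turn from the pose measured when the call began, along the tool's axes at that moment; what a row does not reach only later rows make up. A row lasts 1/12 s, in which the tool goes at most 41.7 mm and 7.16 degrees, less where a joint would pass 70% of its speed; a pose out of reach is approached as far as the arm can. A call with a gripper value outside its range is refused whole. The fingers move at their own pace and stop on an object; the grip force is fixed at half the most. Time passes only in rows, so rows that repeat a pose let the fingers close. It gives the time, the measured TCP pose, the force and the opening at its end, in the units of the state.
- robot.read_state(): the state, without advancing time (a new reading comes with each control period).
- robot.camera(name): name is "scene" or "top" or "wrist"; returns a dict with "image" (480x640x3 uint8, blue, green, red), "range_z" (480x640 float32, m along the optical axis (not along the pixel's ray), 0 where there is no reading), "intrinsics" (3x3 intrinsics, pixels), "rvec" (rotation vector, rad) and "tvec" (3), from world to camera coordinates, as OpenCV has them; the wrist camera has in their place "tool_from_camera" (4x4, takes a point from camera to tool coordinates, whose origin is the TCP and whose axes are the tool frame's). Camera axes: x right, y down, z forward; pixel columns grow to the right and rows downward; lengths in m; the calibration is good to about 2 mm. The wrist camera is an equidistant fisheye: a pixel r from the principal point sees the ray r / f radians off the axis. A picture is of the moment at which its call begins: read the wrist's pose just before it.
- robot.hand_in(): hands the job in, once; it reports no verdict.
Trained networks look in the newest picture that a camera, given by its name, has taken for a name from the list of things; names that differ only in an ending like _2 or _b are one class to them, and where a whole thing is asked for, a point or a joint stands for the part that bears it (a point fixed in the world has none). Each returns a list of dicts, best first, with "confidence" (0 to 1); they miss things now and then, are a little off and sometimes report something else, mostly with a low value. They report only what shows in the picture. A call takes as long as a camera call. They do not tell look-alikes from the thing itself.
- robot.find_in(camera, target): "xy" ([column, row] in pixels, amid what is visible of it).
- robot.outline_of(camera, target): "pixels" (480x640 bool, what is visible of it) and "xy" ([column, row] in pixels, amid what is visible of it).
The state is a dict: "time_s": time; "joint_pos": joint angles; "qvel": joint speeds; "effort": joint torques, N m; "ee_pos": TCP position; "eef_rot": TCP orientation; "force": force on the tool from outside, world axes, zero at the start; "torque": the same for the moment, N m; "finger_gap": finger opening in m.
Only numpy, scipy, OpenCV 4.12 (cv2) and the standard library are available. Lean on these libraries where they do the work, as an engineer would, in place of code of your own. Each camera call takes 0.05 s, during which the arm holds its last target. There are 200 camera calls.

## Working session

There is one attempt and no reset: what is moved stays moved. The work goes in short steps, Python scripts to look and compute and a tool call to move; the robot and the scene stay as the last step left them, time stands still between calls to the robot, and variables do not carry over. Pictures are saved under pics/ and viewed, about 8 in all and at most 12, crops included, and the job is handed in when it is done.

Besides the shell and the picture viewer there is one more tool, called after "Call:" as name(argument=value, ...), one argument or row to a line, values as JSON. drive_tool: Moves the arm, as the interface text tells. Its arguments: {"type":"object","properties":{"motion":{"type":"array","items":{"type":"array","items":{"type":"number"}}}},"required":["motion"]}

```bash
ls; mkdir -p pics
cat > h.py <<'E'
import numpy as np, cv2
from cell import robot
def cam(n):
    c=robot.camera(n); return c
def world(c,uv,z=None):
    """pixel -> world for scene/top; by range or at plane z"""
    R,_=cv2.Rodrigues(np.array(c["rvec"],float)); t=np.array(c["tvec"],float).ravel(); K=np.array(c["intrinsics"])
    u,v=uv; d=np.linalg.inv(K)@[u,v,1.]
    o=-R.T@t; r=R.T@d
    if z is None:
        s=float(c["range_z"][int(round(v)),int(round(u))])
    else: s=(z-o[2])/r[2]
    return o+s*r
E
python3 - <<'E'
from h import *
for n in("scene","top"):
    c=cam(n); cv2.imwrite(f"pics/{n}0.png",c["image"])
    for t in("rig","rack","pin","pin_shoulder","bolt","lower_hole","link_hole","meter","wrench"):
        for d in robot.find_in(n,t):
            if d["confidence"]>.2: print(n,t,np.round(d["xy"]),round(d["confidence"],2),np.round(world(c,d["xy"]),3))
s=robot.read_state();print(s["time_s"],s["ee_pos"],s["eef_rot"],s["force"],s["finger_gap"])
E
```

```text
pics
scene rig [296. 255.] 0.87 [ 0.533 -0.061  0.009]
scene rack [436. 339.] 0.98 [0.52  0.334 0.085]
scene rack [297. 253.] 0.65 [ 0.53  -0.065  0.011]
scene pin [481. 299.] 0.89 [0.409 0.337 0.115]
scene pin [457. 324.] 0.79 [0.495 0.351 0.122]
scene pin [502. 359.] 0.65 [0.519 0.45  0.149]
scene pin_shoulder [459. 327.] 0.76 [0.495 0.356 0.119]
scene pin_shoulder [476. 302.] 0.73 [0.41  0.33  0.102]
scene pin_shoulder [502. 365.] 0.68 [0.515 0.452 0.134]
scene bolt [422. 303.] 0.73 [0.483 0.267 0.094]
scene bolt [298. 230.] 0.51 [ 0.54  -0.042  0.101]
scene lower_hole [295. 255.] 0.67 [ 0.538 -0.062  0.013]
scene link_hole [300. 229.] 0.7 [ 0.535 -0.04   0.102]
scene meter [359. 399.] 0.62 [0.689 0.323 0.049]
scene wrench [269. 169.] 0.87 [ 0.372 -0.411  0.007]
scene wrench [296. 255.] 0.33 [ 0.534 -0.063  0.01 ]
top rig [355. 236.] 0.67 [ 0.511 -0.067  0.099]
top rack [202. 252.] 0.96 [0.476 0.303 0.082]
top pin [182. 247.] 0.78 [0.483 0.34  0.126]
top pin [141. 210.] 0.62 [0.572 0.44  0.128]
top pin [216. 274.] 0.6 [0.42  0.263 0.11 ]
top pin_shoulder [143. 212.] 0.86 [0.57  0.438 0.12 ]
top pin_shoulder [179. 246.] 0.63 [0.484 0.34  0.146]
top pin_shoulder [211. 276.] 0.56 [0.419 0.277 0.088]
top lower_hole [353. 234.] 0.88 [ 0.516 -0.062  0.103]
top link_hole [339. 222.] 0.91 [ 0.545 -0.03   0.098]
top link_hole [177. 246.] 0.3 [0.484 0.346 0.144]
top meter [210. 179.] 0.68 [0.67  0.299 0.044]
top meter [181. 246.] 0.38 [0.485 0.341 0.132]
top wrench [494. 298.] 0.96 [ 0.364 -0.423 -0.001]
1.0 [0.17199435 0.62681958 0.22252508] [[ 2.64648723e-01  9.64344883e-01 -3.09193624e-05]
 [ 9.64344882e-01 -2.64648724e-01 -4.40062946e-05]
 [-5.06200148e-05 -1.81707192e-05 -9.99999999e-01]] [-0.56829044 -0.75690732 -0.36164296] 0.08686759220844367
```

View pics/scene0.png

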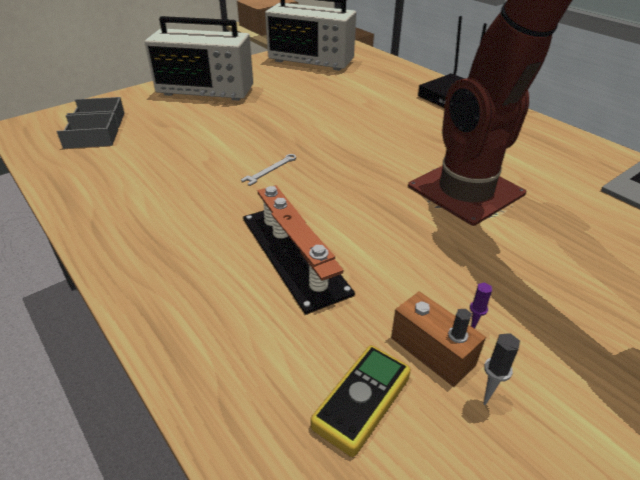

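View pics/top0.png

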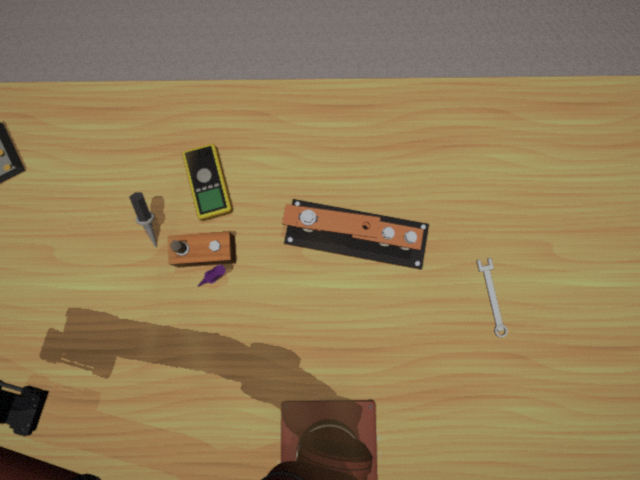

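Candidates for the pin, by scene pixel:
- purple one at (481,299)
- black one in the rack at (460,324)
- larger black one at (503,356)

The description rules out purple and asks for the smaller black one, so I choose the rack pin. Next I'll check it in a close crop and measure.

Run:
```python
from h import *
def cloud(c):
    R,_=cv2.Rodrigues(np.array(c["rvec"],float)); t=np.array(c["tvec"],float).ravel(); K=np.array(c["intrinsics"])
    v,u=np.mgrid[0:480,0:640]; z=c["range_z"]; p=np.stack([(u-K[0,2])/K[0,0]*z,(v-K[1,2])/K[1,1]*z,z],-1)
    return (p-t)@R
c=cam("scene"); im=c["image"]; P=cloud(c)
cv2.imwrite("pics/crop1.png",cv2.resize(im[260:420,380:560],None,fx=4,fy=3.5,interpolation=cv2.INTER_CUBIC))
c2=cam("top"); P2=cloud(c2); 
for n,Q in(("scene",P),("top",P2)):
    for lab,x0,x1,y0,y1,z0 in(("racktoppin",.42,.54,.32,.40,.134),("all>.13",.35,.7,.2,.6,.145),("pingrip",.42,.53,.31,.4,.10)):
        m=(Q[...,0]>x0)&(Q[...,0]<x1)&(Q[...,1]>y0)&(Q[...,1]<y1)&(Q[...,2]>z0)&(Q[...,2]<.2)
        q=Q[m]; print(n,lab,len(q), q.min(0).round(3) if len(q) else'',q.max(0).round(3)if len(q) else'',q.mean(0).round(3)if len(q) else'')
# rack top
for n,Q in(("scene",P),("top",P2)):
    m=(abs(Q[...,2]-.084)<.006)&(Q[...,0]>.4)&(Q[...,0]<.56)&(Q[...,1]>.2)&(Q[...,1]<.42)
    r=cv2.minAreaRect(Q[m][:,:2].astype(np.float32)*1000); print(n,"rack",r)
    m=(abs(Q[...,2]-.1)<.006)&(Q[...,0]>.4)&(Q[...,0]<.65)&(Q[...,1]>-.3)&(Q[...,1]<.15)
    r=cv2.minAreaRect(Q[m][:,:2].astype(np.float32)*1000); print(n,"bars",r)
q=[world(c2,p,.014)[:2].round(4) for p in((297,204),(290,240),(425,226),(417,263))];print(q)
for p,z in(((366,226),.103),((308,217),.116),((388,232),.110),((411,237),.11),((180,246),.141),((214,246),.094)): print(p,world(c2,p,z)[:2].round(4))
```

```text
scene racktoppin 167 [0.472 0.337 0.135] [0.499 0.364 0.143] [0.486 0.352 0.14 ]
scene all>.13 0   
scene pingrip 374 [0.472 0.337 0.1  ] [0.499 0.365 0.143] [0.49  0.354 0.127]
top racktoppin 102 [0.473 0.339 0.134] [0.498 0.365 0.146] [0.485 0.352 0.14 ]
top all>.13 1 [0.481 0.347 0.146] [0.481 0.347 0.146] [0.481 0.347 0.146]
top pingrip 154 [0.473 0.339 0.101] [0.498 0.365 0.146] [0.484 0.349 0.133]
scene rack ((487.97216796875, 310.8099365234375), (73.13937377929688, 151.13807678222656), 3.64076828956604)
scene bars ((537.1488037109375, -61.45283508300781), (340.0735778808594, 60.091068267822266), 78.55303955078125)
top rack ((488.34161376953125, 312.4024353027344), (71.12113952636719, 151.3797149658203), 3.6524317264556885)
top bars ((538.0966796875, -59.89726257324219), (336.6310119628906, 59.98643493652344), 79.02140808105469)
[array([0.6097, 0.0762]), array([0.5152, 0.0942]), array([ 0.5489, -0.2533]), array([ 0.4535, -0.229 ])]
(366, 226) [ 0.5339 -0.0931]
(308, 217) [0.5543 0.0451]
(388, 232) [ 0.5177 -0.1442]
(411, 237) [ 0.5053 -0.1981]
(180, 246) [0.4836 0.3396]
(214, 246) [0.4897 0.2716]
```

View pics/crop1.png

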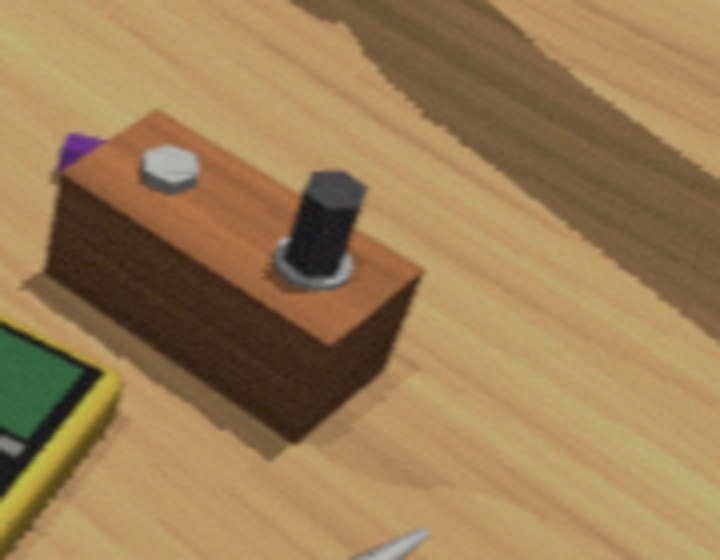

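The crop confirms it: the small black hexagonal grip with its silver flange stands in the rack. The purple one is behind the rack, and the large black one lies clear. I'm moving above the pin.

Call:
drive_tool(
  motion=[
    [0,-0.182,0.376,-0.03,0,0,0],
    [0,-0.182,0.376,-0.03,0,0,0],
    [0,-0.182,0.376,-0.03,0,0,0],
    [0,-0.182,0.376,-0.03,0,0,0],
    [0,-0.182,0.376,-0.03,0,0,0],
    [0,-0.182,0.376,-0.03,0,0,0],
    [0,-0.182,0.376,-0.03,0,0,0],
    [0,-0.182,0.376,-0.03,0,0,0],
  ],
)

```text
time_s: 1.77
ee_pos: [0.4236, 0.4063, 0.2469]
eef_rot: [[0.265, 0.964, 0.0], [0.964, -0.265, 0.001], [0.001, 0.0, -1.0]]
force: [0.6, 1.2, 0.7]
finger_gap: 0.087
```

Call:
drive_tool(
  motion=[
    [0,-0.036,0.074,0,0,0,0],
    [0,-0.036,0.074,0,0,0,0],
    [0,-0.036,0.074,0,0,0,0],
    [0,-0.036,0.074,0,0,0,0],
  ],
)

```text
time_s: 2.1
ee_pos: [0.4877, 0.3492, 0.2471]
eef_rot: [[0.27, 0.963, 0.001], [0.963, -0.27, 0.0], [0.0, 0.001, -1.0]]
force: [-0.5, 0.5, -0.3]
finger_gap: 0.087
```

```bash
cat >> h.py <<'E'
def wray(c,s,uv):
    """fisheye pixels Nx2 -> origin, world rays"""
    K=np.array(c["intrinsics"]); T=np.array(c["tool_from_camera"]); uv=np.atleast_2d(np.asarray(uv,float))
    a=(uv-[K[0,2],K[1,2]])/[K[0,0],K[1,1]]; th=np.linalg.norm(a,axis=1,keepdims=True)+1e-12
    d=np.hstack([np.sin(th)*a/th,np.cos(th)]); R=np.array(s["eef_rot"])
    return R@T[:3,3]+s["ee_pos"], d@T[:3,:3].T@R.T
def wpt(c,s,uv,z):
    o,d=wray(c,s,uv); return o+d*((z-o[2])/d[:,2:])
def wrectify(c,s,cx,cy,z,half,n=600,yaw=0):
    """orthographic picture of plane z; rows = -axis a, cols = axis b; returns image"""
    K=np.array(c["intrinsics"]); T=np.array(c["tool_from_camera"]); R=np.array(s["eef_rot"])
    g=np.linspace(-half,half,n); B,A=np.meshgrid(g,-g) # cols: B along x', rows up: A along y'
    X=cx+np.cos(yaw)*B-np.sin(yaw)*A; Y=cy+np.sin(yaw)*B+np.cos(yaw)*A
    p=np.stack([X,Y,np.full_like(X,z)],-1)-s["ee_pos"]; p=p@R-T[:3,3]; p=p@T[:3,:3]
    r=np.hypot(p[...,0],p[...,1]); th=np.arctan2(r,p[...,2]); 
    u=K[0,2]+K[0,0]*th*p[...,0]/r; v=K[1,2]+K[1,1]*th*p[...,1]/r
    return cv2.remap(c["image"],u.astype(np.float32),v.astype(np.float32),cv2.INTER_CUBIC)
E
python3 - <<'E'
from h import *
s=robot.read_state(); c=cam("wrist"); print(s["ee_pos"],s["time_s"],np.round(c["tool_from_camera"],3).tolist(),c["intrinsics"])
im=wrectify(c,s,.486,.352,.141,.04,400)
cv2.imwrite("pics/w1.png",np.hstack([cv2.resize(c["image"],(533,400))[:,:400] if 0 else cv2.resize(c["image"],(400,300),interpolation=3).copy().repeat(1,0) if 0 else cv2.copyMakeBorder(cv2.resize(c["image"],(400,300)),0,100,0,0,0),im]))
E
```

```text
[0.48767606 0.34922884 0.24705998] 2.1 [[1.0, -0.001, 0.0, -0.0], [0.001, 0.957, 0.29, -0.079], [-0.0, -0.29, 0.957, -0.162], [0.0, 0.0, 0.0, 1.0]] [[371.64829954   0.         320.07620446]
 [  0.         371.64829954 234.92677091]
 [  0.           0.           1.        ]]
```

View pics/w1.png

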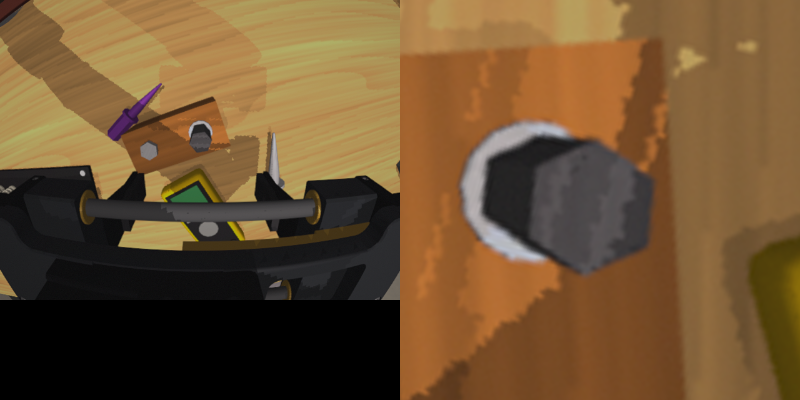

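The rectified view shows the hexagon top at about (592,208), so the pin is near (0.485, 0.351) and its flats face about 55.5°. I'll turn by 0.328 rad, descend and grip.

Call:
drive_tool(
  motion=[
    [0,0.001,-0.003,0.01,0,0,0.11],
    [0,0.001,-0.003,0.03,0,0,0.22],
    [0,0.001,-0.003,0.05,0,0,0.328],
    [0,0.001,-0.003,0.08,0,0,0.328],
    [0,0.001,-0.003,0.11,0,0,0.328],
    [0,0.001,-0.003,0.135,0,0,0.328],
    [0,0.001,-0.003,0.144,0,0,0.328],
    [0,0.001,-0.003,0.144,0,0,0.328],
  ],
)

```text
time_s: 2.82
ee_pos: [0.4808, 0.3537, 0.1006]
eef_rot: [[0.561, 0.828, -0.003], [0.828, -0.561, -0.002], [-0.003, -0.002, -1.0]]
force: [0.6, 0.1, -0.3]
finger_gap: 0.0871
```

Call:
drive_tool(
  motion=[
    [1,0,0,0,0,0,0],
    [1,0,0,0,0,0,0],
    [1,0,0,0,0,0,0],
    [1,0,0,0,0,0,0],
    [1,0,0,0,0,0,0],
    [1,0,0,0,0,0,0],
    [1,0,0,0,0,0,0],
    [1,0,0,0,0,0,0],
  ],
)

```text
time_s: 3.48
ee_pos: [0.4809, 0.3537, 0.1008]
eef_rot: [[0.561, 0.828, -0.003], [0.828, -0.561, -0.002], [-0.003, -0.002, -1.0]]
force: [0.2, 0.3, 0.7]
finger_gap: 0.0416
```

Before the fingers close, I'll correct the 5 mm offset in tool y.

Call:
drive_tool(
  motion=[
    [0.45,0,0.005,-0.001,0,0,0],
    [0.45,0,0.005,-0.001,0,0,0],
    [1,0,0.005,-0.001,0,0,0],
    [1,0,0.005,-0.001,0,0,0],
    [1,0,0.005,-0.001,0,0,0],
    [1,0,0.005,-0.001,0,0,0],
    [1,0,0.005,-0.001,0,0,0],
    [1,0,0.005,-0.001,0,0,0],
  ],
)

```text
time_s: 4.15
ee_pos: [0.4849, 0.3508, 0.1017]
eef_rot: [[0.561, 0.828, -0.004], [0.828, -0.561, -0.002], [-0.004, -0.002, -1.0]]
force: [-0.7, -0.8, 0.5]
finger_gap: 0.0237
```

Run:
```python
from h import *
s=robot.read_state(); c=cam("wrist"); print(s["ee_pos"],s["finger_gap"],s["force"])
im=wrectify(c,s,s["ee_pos"][0],s["ee_pos"][1],.141,.04,400)
cv2.imwrite("pics/w2.png",np.hstack([cv2.copyMakeBorder(cv2.resize(c["image"],(400,300)),0,100,0,0,0),im]))
```

```text
[0.48487776 0.35083649 0.10167146] 0.023713156984274158 [-0.69997497 -0.76065162  0.52700631]
```

View pics/w2.png

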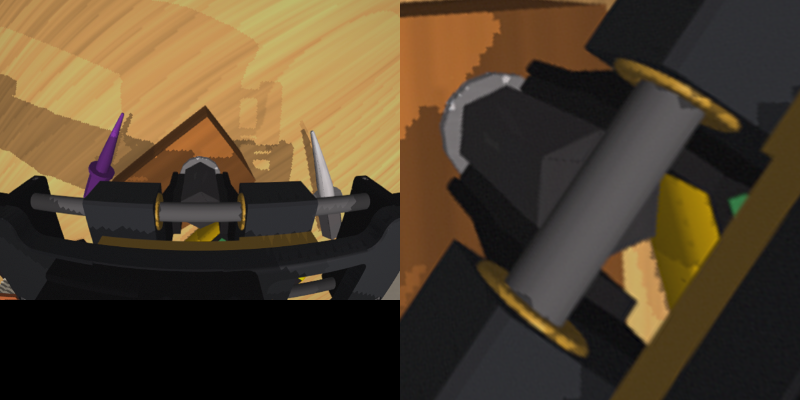

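The gap is 23.7 mm, so it's gripped across the flats. Lifting.

Call:
drive_tool(
  motion=[
    [1,0,0,-0.01,0,0,0],
    [1,0,0,-0.03,0,0,0],
    [1,0,0,-0.06,0,0,0],
    [1,0,0,-0.1,0,0,0],
    [1,0,0,-0.138,0,0,0],
    [1,0,0,-0.138,0,0,0],
  ],
)

```text
time_s: 4.7
ee_pos: [0.4881, 0.3529, 0.2486]
eef_rot: [[0.561, 0.828, 0.005], [0.828, -0.561, 0.006], [0.008, 0.001, -1.0]]
force: [1.5, 0.3, -2.0]
finger_gap: 0.0234
```

Call:
drive_tool(
  motion=[
    [1,-0.02,0.02,0,0,0,0],
    [1,-0.04,0.042,0,0,0,0],
    [1,-0.065,0.069,0,0,0,0],
    [1,-0.09,0.095,0,0,0,0],
    [1,-0.115,0.122,0,0,0,0],
    [1,-0.14,0.148,0,0,0,0],
    [1,-0.165,0.174,0,0,0,0],
    [1,-0.185,0.196,0,0,0,0],
  ],
)

```text
time_s: 5.37
ee_pos: [0.5465, 0.0865, 0.2477]
eef_rot: [[0.563, 0.827, 0.005], [0.827, -0.563, 0.006], [0.008, 0.001, -1.0]]
force: [0.8, 0.5, -3.5]
finger_gap: 0.0234
```

Call:
drive_tool(
  motion=[
    [1,-0.025,0.025,0,0,0,0],
    [1,-0.05,0.052,0,0,0,0],
    [1,-0.075,0.078,0,0,0,0],
    [1,-0.1,0.104,0,0,0,0],
    [1,-0.125,0.13,0,0,0,0],
    [1,-0.145,0.15,0,0,0,0],
    [1,-0.155,0.161,0,0,0,0],
    [1,-0.155,0.161,0,0,0,0],
  ],
)

```text
time_s: 6.03
ee_pos: [0.5918, -0.1371, 0.2468]
eef_rot: [[0.568, 0.823, 0.005], [0.823, -0.568, 0.004], [0.006, 0.002, -1.0]]
force: [-0.8, -0.5, -3.3]
finger_gap: 0.024
```

Run:
```python
from h import *
s=robot.read_state(); c=cam("wrist"); print(s["ee_pos"],np.round(s["joint_pos"],2))
for t in("link_hole","lower_hole","pin_tip"):
    for d in robot.find_in("wrist",t)[:2]: print(t,d["xy"],d["confidence"],wpt(c,s,d["xy"],.1).round(4))
h=wpt(c,s,(320,150),.103)[0]
im=wrectify(c,s,.534,-.093,.103,.03,480,yaw=np.radians(-11.4))
cv2.imwrite("pics/w3.png",np.hstack([cv2.copyMakeBorder(cv2.resize(c["image"],(320,240)),0,240,0,0,0),im]))
np.save("w3.npy",c["image"])
```

```text
[ 0.59180498 -0.13713374  0.24682148] [-0.38  0.26  0.65  1.57 -0.17  1.36  1.26]
link_hole [381.2, 103.7] 0.6 [[ 0.5406 -0.0394  0.1   ]]
lower_hole [335.1, 122.1] 0.64 [[ 0.5324 -0.0798  0.1   ]]
pin_tip [322.1, 291.3] 0.66 [[ 0.6502 -0.1739  0.1   ]]
```

View pics/w3.png

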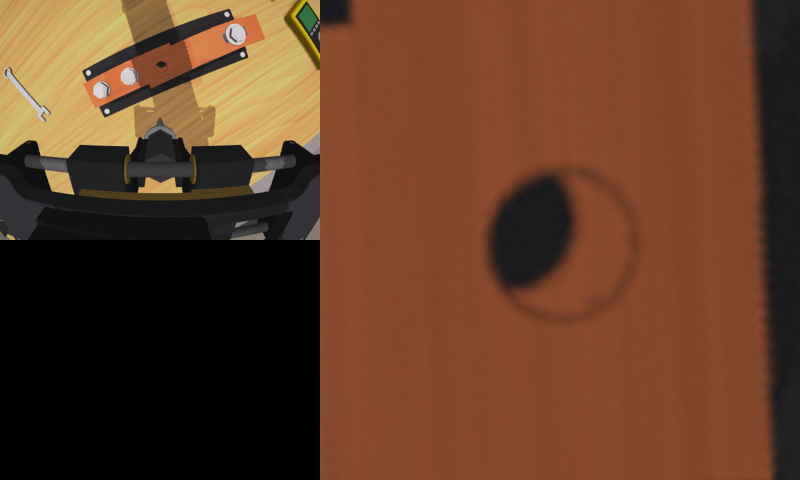

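The rectified view (8 px/mm) shows the link hole circle centred at about (564,243) and the dark lens where the holes overlap at about (531,233). That puts the lower hole centre near (498,218), with offsets of about 8 mm along the rig's x and 3 mm along y. I'll hover the tip over the lens and look closely.

Call:
drive_tool(
  motion=[
    [1,0.001,-0.02,0,0,0,0],
    [1,0.002,-0.045,0.005,0,0,0],
    [1,0.003,-0.065,0.015,0,0,0],
    [1,0.003,-0.0763,0.025,0,0,0],
    [1,0.003,-0.0763,0.033,0,0,0],
    [1,0.003,-0.0763,0.033,0,0,0],
  ],
)

```text
time_s: 6.73
ee_pos: [0.5303, -0.0834, 0.2124]
eef_rot: [[0.559, 0.829, 0.004], [0.829, -0.559, 0.008], [0.008, -0.001, -1.0]]
force: [-0.2, -0.2, -3.0]
finger_gap: 0.0237
```

Run:
```python
from h import *
s=robot.read_state(); c=cam("wrist"); print(s["ee_pos"],np.round(s["eef_rot"],4).tolist(),s["force"])
R=np.array(s["eef_rot"]);T=np.array(c["tool_from_camera"]);K=c["intrinsics"]
def proj(p):
    q=T[:3,:3].T@(R.T@(np.array(p)-s["ee_pos"])-T[:3,3]); r=np.hypot(*q[:2]); th=np.arctan2(r,q[2]); return np.array([K[0,2],K[1,2]])+K[0,0]*th*q[:2]/r
e=s["ee_pos"]; print("tip expected",proj(e+R@[0,0,.0957]),"lens",proj([.5307,-.0914,.103]),"link",proj([.5344,-.0935,.103]),"low",proj([.5269,-.0888,.097]))
im=c["image"][190:270,260:380]
cv2.imwrite("pics/w4.png",cv2.resize(im,None,fx=6,fy=6,interpolation=cv2.INTER_CUBIC))
```

```text
[ 0.53025857 -0.08342647  0.21243744] [[0.559, 0.8292, 0.0036], [0.8291, -0.559, 0.0077], [0.0084, -0.0014, -1.0]] [-0.21836555 -0.15581453 -3.03806018]
tip expected [319.79848317 236.16107961] lens [310.26487712 237.15043972] link [310.74107491 242.43653732] low [310.38044123 229.19542069]
```

View pics/w4.png

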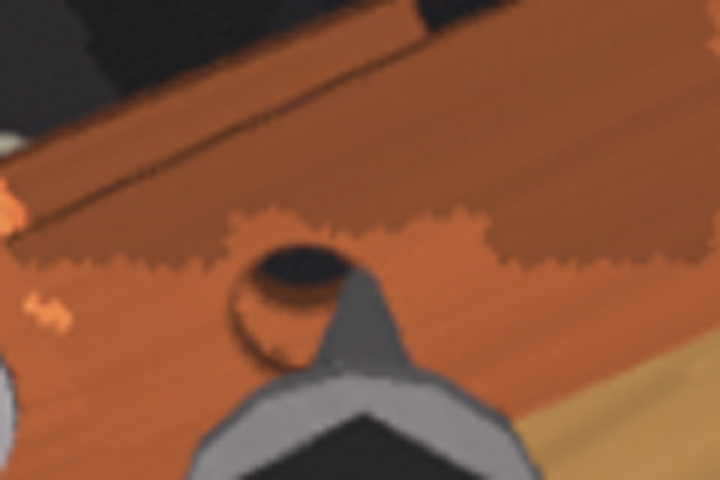

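The tip shows at pixel (320.3,234.7), within 1.5 px of where I expected it, so the pin sits true in the hand. The lens lies about 8 mm to the left. Shifting there and letting it settle.

Call:
drive_tool(
  motion=[
    [1,-0.0075,0.0046,0,0,0,0],
    [1,-0.0075,0.0046,0,0,0,0],
    [1,-0.0075,0.0046,0,0,0,0],
    [1,-0.0075,0.0046,0,0,0,0],
    [1,-0.0075,0.0046,0,0,0,0],
  ],
)

```text
time_s: 7.2
ee_pos: [0.5309, -0.0933, 0.2134]
eef_rot: [[0.56, 0.828, 0.005], [0.828, -0.56, 0.007], [0.008, 0.0, -1.0]]
force: [-0.4, 0.5, -3.0]
finger_gap: 0.0234
```

Run:
```python
from h import *
s=robot.read_state(); c=cam("wrist"); print(s["time_s"],s["ee_pos"],np.round(s["eef_rot"],4).tolist(),s["qvel"])
im=c["image"][200:260,270:360]
cv2.imwrite("pics/w5.png",cv2.resize(im,None,fx=8,fy=8,interpolation=cv2.INTER_CUBIC))
```

```text
7.2 [ 0.5308703  -0.09331608  0.2134049 ] [[0.5604, 0.8282, 0.0047], [0.8282, -0.5604, 0.0069], [0.0083, 0.0, -1.0]] [-0.00361892 -0.00384591 -0.00318834  0.00421498 -0.00031366 -0.00056797
 -0.00178958]
```

View pics/w5.png

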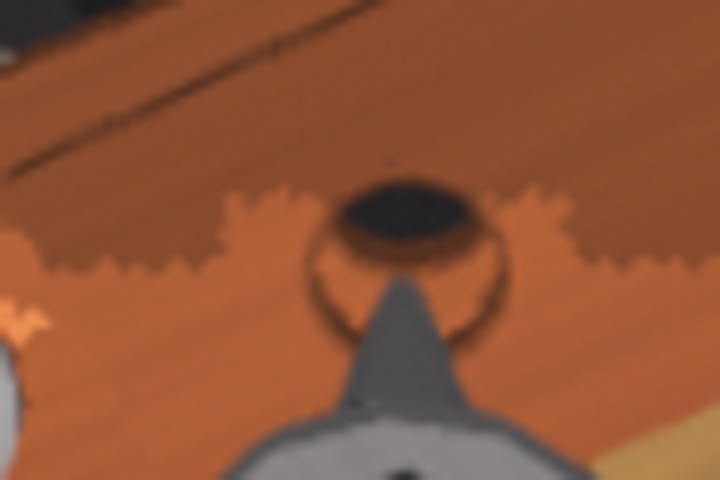

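The tip is at crop (402,280). Dropping straight down, it would land at about (402,216) on the lower bar, and the overlap lens spans y 165–260, centred at x≈407, so it's centred. The lower hole's centre lies about 4.5 mm towards tool −y. I'll square up the tilt and lower the tip into both holes.

Call:
drive_tool(
  motion=[
    [1,0.0006,0,0.003,0,-0.004,0],
    [1,0.0013,0,0.006,0,-0.008,0],
    [1,0.0013,0,0.009,0,-0.008,0],
    [1,0.0013,0,0.012,0,-0.008,0],
    [1,0.0013,0,0.012,0,-0.008,0],
  ],
)

```text
time_s: 7.67
ee_pos: [0.5312, -0.0919, 0.2005]
eef_rot: [[0.56, 0.828, -0.001], [0.828, -0.56, 0.0], [-0.0, -0.001, -1.0]]
force: [0.4, 0.4, -3.0]
finger_gap: 0.0239
```

Call:
drive_tool(
  motion=[
    [1,0,0,0.002,0,0,0],
    [1,0,0,0.004,0,0,0],
    [1,0,0,0.007,0,0,0],
    [1,0,0,0.01,0,0,0],
    [1,0,0,0.013,0,0,0],
    [1,0,0,0.015,0,0,0],
    [1,0,0,0.015,0,0,0],
  ],
)

```text
time_s: 8.25
ee_pos: [0.5309, -0.0918, 0.1849]
eef_rot: [[0.56, 0.829, -0.002], [0.829, -0.56, 0.0], [-0.001, -0.002, -1.0]]
force: [0.2, 0.1, -2.7]
finger_gap: 0.0237
```

The tip is through into the lower hole with no contact force. Continuing down while easing towards the lower hole's axis.

Call:
drive_tool(
  motion=[
    [1,0,-0.0002,0.002,0,0,0],
    [1,0,-0.0004,0.004,0,0,0],
    [1,0,-0.0006,0.006,0,0,0],
    [1,0,-0.0008,0.008,0,0,0],
    [1,0,-0.001,0.01,0,0,0],
    [1,0,-0.0012,0.012,0,0,0],
    [1,0,-0.0012,0.012,0,0,0],
  ],
)

```text
time_s: 8.83
ee_pos: [0.5298, -0.0911, 0.1726]
eef_rot: [[0.56, 0.829, -0.002], [0.829, -0.56, -0.0], [-0.001, -0.002, -1.0]]
force: [0.0, -0.5, -2.2]
finger_gap: 0.0238
```

Call:
drive_tool(
  motion=[
    [1,0,-0.0002,0.002,0,0,0],
    [1,0,-0.0004,0.004,0,0,0],
    [1,0,-0.0006,0.006,0,0,0],
    [1,0,-0.0008,0.008,0,0,0],
    [1,0,-0.001,0.01,0,0,0],
    [1,0,-0.001,0.01,0,0,0],
  ],
)

```text
time_s: 9.33
ee_pos: [0.5293, -0.091, 0.1625]
eef_rot: [[0.56, 0.828, -0.001], [0.828, -0.56, -0.001], [-0.001, -0.001, -1.0]]
force: [3.5, -2.7, -1.3]
finger_gap: 0.0238
```

Contact: about 4.4 N along tool +y, which is the link bar resisting as expected.

Call:
drive_tool(
  motion=[
    [1,0,-0.0005,0.0015,0,0,0],
    [1,0,-0.0009,0.003,0,0,0],
    [1,0,-0.0013,0.0045,0,0,0],
    [1,0,-0.0016,0.006,0,0,0],
    [1,0,-0.0018,0.0075,0,0,0],
    [1,0,-0.0018,0.0085,0,0,0],
  ],
)

```text
time_s: 9.83
ee_pos: [0.5277, -0.0903, 0.1539]
eef_rot: [[0.56, 0.828, -0.001], [0.828, -0.56, -0.001], [-0.001, -0.001, -1.0]]
force: [3.4, -4.0, 1.7]
finger_gap: 0.0237
```

Call:
drive_tool(
  motion=[
    [1,0,-0.0003,0.0015,0,0,0],
    [1,0,-0.0006,0.003,0,0,0],
    [1,0,-0.0009,0.0045,0,0,0],
    [1,0,-0.0012,0.006,0,0,0],
    [1,0,-0.0012,0.0075,0,0,0],
    [1,0,-0.0012,0.0075,0,0,0],
  ],
)

```text
time_s: 10.33
ee_pos: [0.5265, -0.0897, 0.146]
eef_rot: [[0.56, 0.828, -0.002], [0.828, -0.56, -0.001], [-0.002, -0.001, -1.0]]
force: [2.8, -3.9, -0.4]
finger_gap: 0.0237
```

Call:
drive_tool(
  motion=[
    [1,0,0,0.001,0,0,0],
    [1,0,0,0.0025,0,0,0],
    [1,0,0,0.004,0,0,0],
    [1,0,0,0.0055,0,0,0],
    [1,0,0,0.0055,0,0,0],
  ],
)

```text
time_s: 10.75
ee_pos: [0.5263, -0.0897, 0.1402]
eef_rot: [[0.561, 0.828, -0.002], [0.828, -0.561, -0.001], [-0.002, -0.001, -1.0]]
force: [3.1, -4.8, -0.4]
finger_gap: 0.0235
```

Call:
drive_tool(
  motion=[
    [1,0,0,0.001,0,0,0],
    [1,0,0,0.002,0,0,0],
    [1,0,0,0.003,0,0,0],
    [1,0,0,0.004,0,0,0],
    [1,0,0,0.004,0,0,0],
  ],
)

```text
time_s: 11.17
ee_pos: [0.5263, -0.0898, 0.1359]
eef_rot: [[0.561, 0.828, -0.002], [0.828, -0.561, -0.001], [-0.002, -0.001, -1.0]]
force: [3.2, -4.1, -0.2]
finger_gap: 0.0238
```

Call:
drive_tool(
  motion=[
    [1,0,0,0.001,0,0,0],
    [1,0,0,0.002,0,0,0],
    [1,0,0,0.003,0,0,0],
    [1,0,0,0.003,0,0,0],
  ],
)

```text
time_s: 11.5
ee_pos: [0.5265, -0.0896, 0.1327]
eef_rot: [[0.56, 0.828, -0.002], [0.828, -0.56, -0.001], [-0.002, -0.001, -1.0]]
force: [3.8, -4.3, -0.3]
finger_gap: 0.0239
```

Call:
drive_tool(
  motion=[
    [1,0,0,0.001,0,0,0],
    [1,0,0,0.002,0,0,0],
    [1,0,0,0.003,0,0,0],
    [1,0,0,0.003,0,0,0],
  ],
)

```text
time_s: 11.83
ee_pos: [0.5267, -0.0895, 0.1296]
eef_rot: [[0.56, 0.828, -0.001], [0.828, -0.56, -0.001], [-0.002, -0.001, -1.0]]
force: [4.2, -3.2, -1.5]
finger_gap: 0.0242
```

Call:
drive_tool(
  motion=[
    [1,0,0,0.001,0,0,0],
    [1,0,0,0.002,0,0,0],
    [1,0,0,0.003,0,0,0],
    [1,0,0,0.004,0,0,0],
    [1,0,0,0.004,0,0,0],
  ],
)

```text
time_s: 12.25
ee_pos: [0.5269, -0.0894, 0.1254]
eef_rot: [[0.56, 0.828, -0.001], [0.828, -0.56, -0.001], [-0.001, -0.0, -1.0]]
force: [4.3, -3.8, -1.0]
finger_gap: 0.0239
```

Call:
drive_tool(
  motion=[
    [1,0,0,0.001,0,0,0],
    [1,0,0,0.002,0,0,0],
    [1,0,0,0.003,0,0,0],
    [1,0,0,0.004,0,0,0],
    [1,0,0,0.004,0,0,0],
  ],
)

```text
time_s: 12.67
ee_pos: [0.5269, -0.0894, 0.1212]
eef_rot: [[0.56, 0.828, -0.001], [0.828, -0.56, -0.001], [-0.001, -0.0, -1.0]]
force: [4.4, -4.3, -0.2]
finger_gap: 0.0237
```

Call:
drive_tool(
  motion=[
    [1,0,0,0.0005,0,0,0],
    [1,0,0,0.001,0,0,0],
    [1,0,0,0.001,0,0,0],
  ],
)

```text
time_s: 12.92
ee_pos: [0.527, -0.0894, 0.1205]
eef_rot: [[0.56, 0.828, -0.001], [0.828, -0.56, -0.001], [-0.001, -0.0, -1.0]]
force: [2.1, -3.1, 6.1]
finger_gap: 0.0235
```

The vertical force has risen by 6 N at the expected home height (TCP 0.1205). One gentle press to confirm it's seated.

Call:
drive_tool(
  motion=[
    [1,0,0,0.0004,0,0,0],
    [1,0,0,0.0005,0,0,0],
  ],
)

```text
time_s: 13.08
ee_pos: [0.527, -0.0895, 0.1205]
eef_rot: [[0.561, 0.828, -0.001], [0.828, -0.561, -0.0], [-0.001, -0.0, -1.0]]
force: [0.5, -3.0, 9.0]
finger_gap: 0.0235
```

Call:
drive_tool(
  motion=[
    [0,0,0,0,0,0,0],
    [0,0,0,0,0,0,0],
    [0,0,0,0,0,0,0],
    [0,0,0,0,0,0,0],
    [0,0,0,0,0,0,0],
    [0,0,0,0,0,0,0],
    [0,0,0,0,0,0,0],
    [0,0,0,0,0,0,0],
  ],
)

```text
time_s: 13.75
ee_pos: [0.5269, -0.0894, 0.1204]
eef_rot: [[0.56, 0.828, -0.001], [0.828, -0.56, -0.0], [-0.001, -0.001, -1.0]]
force: [-0.1, 0.6, -0.1]
finger_gap: 0.0695
```

Call:
drive_tool(
  motion=[
    [0,0,0,-0.01,0,0,0],
    [0,0,0,-0.025,0,0,0],
    [0,0,0,-0.045,0,0,0],
    [0,0,0,-0.07,0,0,0],
    [0,0,0,-0.1,0,0,0],
    [0,0,0,-0.12,0,0,0],
    [0,0,0,-0.12,0,0,0],
    [0,0,0,-0.12,0,0,0],
  ],
)

```text
time_s: 14.42
ee_pos: [0.5277, -0.0895, 0.2421]
eef_rot: [[0.561, 0.828, 0.002], [0.828, -0.561, 0.0], [0.001, 0.002, -1.0]]
force: [0.0, 0.6, -0.8]
finger_gap: 0.0869
```

Run:
```python
from h import *
s=robot.read_state(); print(s["time_s"],s["ee_pos"],s["force"],s["finger_gap"])
w=cam("wrist"); c=cam("scene")
cr=cv2.resize(c["image"][170:270,240:360],(480,400),interpolation=cv2.INTER_CUBIC)
cv2.imwrite("pics/f1.png",np.hstack([cv2.copyMakeBorder(cv2.resize(w["image"],(320,240)),0,160,0,0,0),cr]))
R,_=cv2.Rodrigues(np.array(c["rvec"],float)); t=np.array(c["tvec"],float).ravel(); K=c["intrinsics"]
v,u=np.mgrid[0:480,0:640]; z=c["range_z"]; P=(np.stack([(u-K[0,2])/K[0,0]*z,(v-K[1,2])/K[1,1]*z,z],-1)-t)@R
m=(np.hypot(P[...,0]-.527,P[...,1]+.0895)<.025)&(P[...,2]>.112)&(P[...,2]<.2); print(m.sum(),np.percentile(P[m],[2,50,98],axis=0).round(4) if m.any() else '')
```

```text
14.4167 [ 0.52774596 -0.08951623  0.2420688 ] [ 0.02153461  0.61225233 -0.76559383] 0.08689237409442796
280 [[ 0.5154 -0.0987  0.1134]
 [ 0.5316 -0.0814  0.1425]
 [ 0.5394 -0.075   0.1608]]
```

View pics/f1.png

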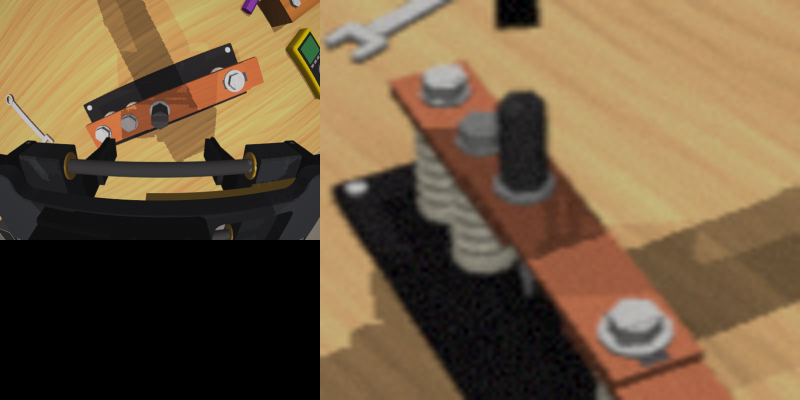

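The picture shows the pin upright at crop (523,145) with its flange flat on the link bar, the shank tip showing below at (530,280), and the bars in line. The grip's top measures 0.161 m against an expected 0.160 m. Handing in.

```bash
python3 -c "
from cell import robot
print(robot.hand_in())"
```

```text
the job is handed in; nothing more can be done
None
```

The tapered pin is fully home through both holes, standing released with its shoulder on the link bar, and the job is handed in. I took the small black pin from the rack, lowered its tip through the overlap of the two holes, and eased it down so its taper pulled the bar into line.

- **Forces:** during insertion the sideways force was about 4–6 N. The final press read 9 N at the wrist, about 12 N net of the pin's weight, so it stayed well below 25 N at every reading.
- **Seating:** the vertical force rose at the expected home height. After release, the top of the grip measured 0.161 m against an expected 0.160 m, and the last picture shows the pin upright with its flange flat on the bar.
- **Time and surroundings:** the clock read 14.4 s at the last check, with the gripper open and clear. I never moved near the bolt, meter or wrench, but I did not measure their positions again at the end.
- **Disagreements:** the networks' guesses for the pin tip and both holes were well off, so I used my own measurements from the pictures. Moves ended up to 8 mm off target, which I corrected before the grasp and the insertion.

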